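Refit the drier cartridge and hold the bay cover on its seal

TASK

Put the fresh drier cartridge (orange beads) into the open bay of the purge-air drier, pressing it down past the sprung jaw until it lies fully home in both forks of the clip, and let go of it; turn the winged quarter-turn fastener on the front ledge until its wing points fore and aft, in line with the slot in the cover. Then swing the cover down over the fastener and press it with the fingertips fully shut against its springy seal, firmly but not harder than a strong hand would, and finish still holding it pressed there so that I can check the seal before I lock it. Leave the spent cartridge (dark green beads) and everything else on the bench where it is.

Things in the scene. Friction and masses are not known exactly. Their poses are not given: they have to be found in the camera images.
- drier: Purge-air drier, fixed: low blue-grey housing, dark foot, 180 (x) x 176 (y) mm; origin at its underside (x -92 to +88 mm). Front (-x: round gauge, green switch) faces roughly the robot. Open bay: x -30 to +60, y -74 to +74 mm, floor at z 30, rim at 75. Front ledge (z 75, x -92 to -30) carries the fastener and, at x = -38, a black rubber bulb seal 8 mm high.
- cartridge_fresh: Fresh drier cartridge: clear round tube 18 mm in diameter full of ORANGE beads, with hexagonal steel end caps (22 mm over the flats, 10 mm long); 136 mm long over all along its own y axis, 70 g; origin at its centre, 11 mm above the bench as it lies. Grip it across the tube at mid-length.
- cartridge_spent: Spent cartridge, the same but with DARK GREEN beads; leave it where it lies.
- clip_seat (a point): Centre of the cartridge when home, lying along the drier's y (either way round): x = +15, z = 51 mm in the drier. Axes as the drier's. 5 mm steel forks at y = +-36 mm, inner gap 21.5 mm, front prong with flared lip up to 24 mm above this point, back prong to 1 mm below it. A gripper holding the tube across its middle fits between them; the bay floor is 21 mm below this point.
- clip_jaw (a joint): Sprung steel jaw of the clip, hinged low under the cartridge about the drier's y axis; 0 rad = shut, grows as it is pushed back (+x). Its noses (y = +-43 mm) reach over the cartridge from behind, sloping tops up to 25 mm above the seat point; a cartridge pushed straight down on them opens it about 0.2 rad with 5 to 10 N, then it snaps back over the tube.
- fastener_top (a point): Centre of the top of the fastener's wing, on its turning axis: x = -64, y = 0, z = 97 mm in the drier, 22 mm above the ledge. Dark steel wing 26 mm long, 10 mm thick, 14 mm high, white line along its top. x axis: along the wing, y: across it.
- fastener (a joint): Angle of the wing, counter-clockwise from above positive; 0 = along the drier's x (fore and aft, in line with two red marks on the ledge and the cover's slot), +-1.57 = crosswise (locked); starts at 0.75 to 1.45. Held by friction (0.04 N m), stays where left, range +-1.65. The cover's slot (31 x 13.5 mm) passes the wing only within about 0.12 rad of 0.
- cover_hinge (a point): Middle of the cover's hinge line (along the drier's y): x = +78, y = 0, z = 78 mm in the drier. Axes as the drier's. Cover: plate 184 mm wide, 4 mm thick, reaching 173 mm from the hinge, with a 16 mm lip turned down at its free edge.
- cover (a joint): Angle of the cover; 0 = shut flat, 1.57 = upright, starts open at 1.7 to 1.9 (leaning back). Stiff hinge: stays at any angle, 2 to 4 N near the free edge moves it. It meets the seal at about 0.045 rad, springs up again by about 0.02 when let go, and needs about 10 N, 130 mm from the hinge, to shut fully (0).
- cover_press (a point): Point on the cover's outer (upper) face 130 mm from the hinge and 48 mm to the left (+y) of the slot: a good place to push and to press.
- screwdriver_1: Screwdriver with an orange handle, 198 mm long, behind the drier; leave.
- wrench_13: Small double-ended spanner, silver and black, 154 mm long, behind the drier; leave.
- tin_1: Round tin, 61 mm across, 35 mm high, on the left; leave.
- core_a: Grey concrete core, 50 mm across, 42 mm high, on the left; leave.

How it is judged:
By the outcome, as a careful person would: the job done as asked, in the order asked, and still so for the second after the job is handed in, while the arm keeps its last pose, push and grip.
It also fails if it takes over 72 s, if anything falls off the work surface, if the arm or the gripper's body presses on something with over 40 N, if the wrist force passes 120 N, or if a joint passes its speed limit or range.

ROBOT

A 7-joint arm with a two-finger parallel gripper is mounted at the origin on a cart in front of the work surface, level with it; the furniture and walls round the work are solid. World frame = base frame: x ahead of the robot, y to its left, z up, the work surface at z = 0. Lengths are in m, angles in rad, forces in N, time in s.
With the tool pointing down it reaches from about 0.425 to 0.925 m from the base axis. Payload 6.8 kg.
Tool frame: the origin (TCP) lies on the centre line of the jaws, within the pads' length; the fingertips stand 14 mm ahead of it and the grasp point (between the pads) lies 5 mm behind it; z points along the fingers, y is the line along which they close (so a half turn about z gives the same grasp; the last joint's range is limited). The gripper opens to 85 mm and grips with 20 to 120 N. Pads are 22 mm wide; open, the fingers measure 114 mm over their backs; the gripper's body (76 mm by 85 mm) begins 54 mm behind the grasp point. The pads swing forward as they close: fully open they stand 13 mm farther back than shut.
Start: joints at [-1.456, 0.477, 0.022, 1.555, -0.011, 1.109, -0.083], TCP at [0.149, 0.658, 0.245] pointing down, gripper open.
Joint ranges: [-2.96, 2.96], [-0.34, 2.1], [-1.41, 1.46], [0.24, 2.44], [-1.37, 4.51], [0.17, 1.92], [-2.96, 2.96]. Speed limits (rad/s): [2.39, 2.39, 3.14, 3.14, 3.14, 3.14, 3.14].

INTERFACE

Orientations are given as a unit quaternion [w, x, y, z].
In Python, from station import bot gives the robot as it stands. The module is installed in compiled form; this text tells all that it offers.
- The arm moves only by the tool drive_tool, never from a script. Its argument "commands" is a list of rows, each an object with "hand": the opening, from 0 (shut) to 1 (fully open); "translation": the shift along the world's x, y, z in mm, a list of three; "angular": the turn, a rotation vector about the world's x, y, z in rad, a list of three. In form: [{"hand": hand, "translation": [tx, ty, tz], "angular": [ax, ay, az]}, ...]. A call has 1 to 12 rows; each row is the pose to reach, as a shift and turn from the pose commanded when the call began; what a row does not reach only later rows make up. A row lasts 1/8 s, in which the tool goes at most 62.5 mm and 10.7 degrees, less where a joint would pass 70% of its speed; a pose out of reach is approached as far as the arm can. A call with a gripper value outside its range is refused whole. The fingers move at their own pace and stop on an object; "force" is the grip in N (left out, the last holds). Time passes only in rows, so rows that repeat a pose let the fingers close. It gives the time, the measured TCP pose, the force, the opening and the grip force at its end, in the units of the state.
- bot.get_obs(): the state, without advancing time (a new reading comes with each control period).
- bot.read_camera(name): name is "side" or "top"; returns the picture (420x560x3 uint8, red, green, blue); there is no depth.
- bot.camera_model(name): a dict with "fx", "fy", "cx", "cy" (pixels), "view" (4x4, takes a point from world to camera coordinates). Camera axes: x right, y up, looking along -z (the intrinsics and any distortion apply to the point x, -y, -z); pixel columns grow to the right and rows downward; lengths in m; the calibration is good to about 2 mm. A picture is of the moment at which its call begins. camera_model takes no time and is no camera call.
- bot.hand_in(): hands the job in; it is judged then, once.
Trained networks look in the newest picture that a camera, given by its name, has taken for a name from the list of things; names that differ only in an ending like _2 or _b are one class to them, and where a whole thing is asked for, a point or a joint stands for the part that bears it (a point fixed in the world has none). Each returns a list of dicts, best first, with "score" (0 to 1); they miss things now and then, are a little off and sometimes report something else, mostly with a low value. They report only what shows in the picture. A call takes as long as a camera call.
- bot.find_in(camera, query): "position" ([column, row] in pixels, amid what is visible of it).
- bot.outline_of(camera, query): "pixels" (420x560 bool, what is visible of it) and "position" ([column, row] in pixels, amid what is visible of it).
The state is a dict: "t": time; "q": joint angles; "joint_vel": joint speeds; "joint_torque": joint torques, N m; "eef_pos": TCP position; "tool_rot": TCP orientation; "contact_force": force on the tool from outside, world axes, zero at the start; "torque": the same for the moment, N m; "gripper_width": opening from 0.0 (shut) to 1.0 (fully open); "grasp_force": force on a finger pad.
Only numpy, scipy, OpenCV 4.12 (cv2) and the standard library are available. Lean on these libraries where they do the work, as an engineer would, in place of code of your own. Each camera call takes 0.05 s, during which the arm holds its last target. There are 200 camera calls.

## Working session

There is one attempt and no reset: what is moved stays moved. The work goes in short steps, Python scripts to look and compute and a tool call to move; the robot and the scene stay as the last step left them, time stands still between calls to the robot, and variables do not carry over. Pictures are saved under pics/ and viewed, at most 10 in all, crops included, and the job is handed in when it is done.

Besides the shell and the picture viewer there is one more tool, called after "Request:" by a JSON object that holds its "method" and its "body", one argument or row to a line. drive_tool: Moves the arm, as the interface text tells. Its arguments: {"type":"object","properties":{"commands":{"type":"array","items":{"type":"object","properties":{"hand":{"type":"number"},"translation":{"type":"array","items":{"type":"number"}},"angular":{"type":"array","items":{"type":"number"}}}}},"force":{"type":"number"}},"required":["commands"]}

```bash
mkdir -p pics; cat > h.py <<'E'
import numpy as np, cv2
from station import bot
def save(c,n,crop=None,s=1):
    im=bot.read_camera(c)
    o=im if crop is None else im[crop[1]:crop[3],crop[0]:crop[2]]
    if s!=1:o=cv2.resize(o,None,fx=s,fy=s,interpolation=cv2.INTER_CUBIC)
    cv2.imwrite(f'pics/{n}.png',o[:,:,::-1]); return im
def proj(c,P):
    m=bot.camera_model(c); P=np.atleast_2d(P); V=np.array(m['view'])
    p=P@V[:3,:3].T+V[:3,3]
    return np.c_[m['cx']+m['fx']*p[:,0]/-p[:,2], m['cy']+m['fy']*-p[:,1]/-p[:,2]]
def ray(c,uv):
    m=bot.camera_model(c); V=np.array(m['view'])
    d=np.array([(uv[0]-m['cx'])/m['fx'],-(uv[1]-m['cy'])/m['fy'],-1]); R=V[:3,:3]
    return -R.T@V[:3,3], R.T@d
def atz(c,uv,z):
    o,d=ray(c,uv); return o+d*(z-o[2])/d[2]
E
python3 - <<'E'
from h import *
o=bot.get_obs();print({k:np.round(v,3) for k,v in o.items()})
for c in('side','top'):
    save(c,c+'0'); m=bot.camera_model(c);print(c,m)
    for q in('drier','cartridge_fresh','cartridge_spent','fastener_top','cover','clip_jaw','clip_seat'):
        try:
            for r in bot.find_in(c,q)[:2]:print(c,q,np.round(r['position'],1),round(r['score'],2))
        except Exception as e:print(q,e)
E
cd pics; python3 -c "
import cv2,numpy as np
cv2.imwrite('a.png',np.vstack([cv2.imread('side0.png'),cv2.imread('top0.png')])[:, :])"
```

```text
{'t': np.float64(0.0), 'q': array([-1.456,  0.478,  0.022,  1.556, -0.011,  1.109, -0.083]), 'joint_vel': array([ 0.001, -0.001,  0.001,  0.002, -0.001, -0.   , -0.   ]), 'joint_torque': array([ 1.0000e-03, -5.9643e+01,  1.6080e+00, -2.8120e+01,  1.2000e-02,
        9.0000e-03, -0.0000e+00]), 'eef_pos': array([0.149, 0.658, 0.244]), 'tool_rot': array([-0.   ,  0.111,  0.994, -0.001]), 'contact_force': array([ 0.013, -0.191,  0.736]), 'torque': array([-0.01 ,  0.036, -0.02 ]), 'grasp_force': np.float64(0.0), 'gripper_width': np.float64(0.999)}
side {'fx': 425.3605132280549, 'fy': 425.3605132280549, 'cx': 274.37846246974107, 'cy': 204.9288445156064, 'view': array([[ 0.94824229, -0.31742869, -0.00869368, -0.49423261],
       [ 0.21327584,  0.61634943,  0.75804142, -0.28825494],
       [-0.23526575, -0.72066109,  0.65214847, -1.04885659],
       [ 0.        ,  0.        ,  0.        ,  1.        ]])}
side drier [321.8 341.3] 0.88
side drier [215.4 190.2] 0.3
side cartridge_fresh [218.  191.7] 0.74
side cartridge_spent [236.9 248.3] 0.61
side fastener_top [276.3 338.3] 0.39
side cover [354.8 317.8] 0.68
side clip_jaw [317.9 364.6] 0.53
side clip_seat [326.5 341.4] 0.89
side clip_seat [329.9 291.3] 0.23
top {'fx': 445.8977698654883, 'fy': 445.8977698654883, 'cx': 278.48659590502336, 'cy': 199.54195566730598, 'view': array([[-0.00350271, -0.99997597, -0.00598298,  0.15844944],
       [ 0.99840941, -0.00383377,  0.05624904, -0.54641668],
       [-0.05627063, -0.00577644,  0.99839884, -1.33540535],
       [ 0.        ,  0.        ,  0.        ,  1.        ]])}
top drier [433.  201.1] 0.71
top cartridge_fresh [202.5 232.4] 0.84
top cartridge_fresh [424.1 205.5] 0.56
top cartridge_spent [295.6 236.1] 0.8
top cover [453.5 178.5] 0.9
top cover [297.4 236.8] 0.29
top clip_jaw [437.3 209.7] 0.55
top clip_seat [430.8 201.2] 0.67
```

View pics/side0.png

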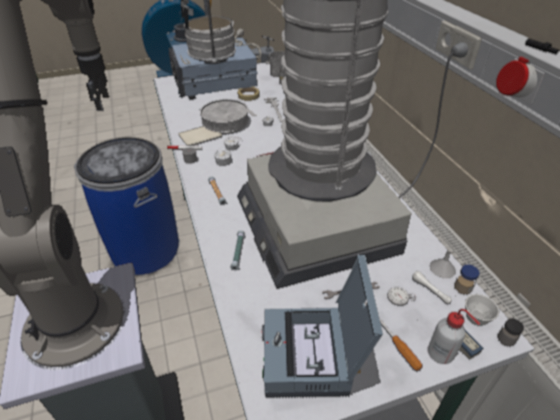

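View pics/top0.png

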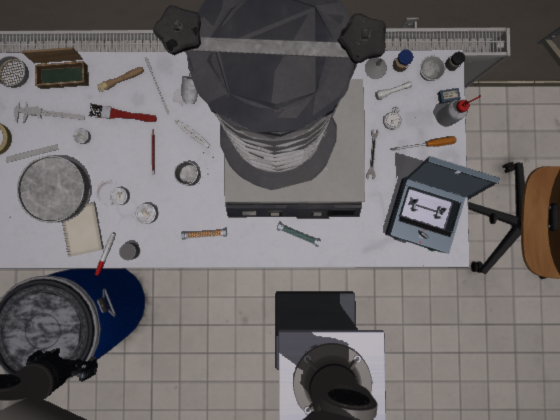

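The side view shows the drier at about (305,345) with its cover open to the back right, the fresh cartridge at (217,190) and the spent one at (238,248). In the top view the drier is at (425,210), the fresh cartridge at (204,234), the spent one at (299,234) and the fastener near (423,235).

```bash
python3 - <<'E'
from h import *
a=cv2.imread('pics/top0.png')[145:265,375:505]; b=cv2.imread('pics/side0.png')[255:400,250:390]
a=cv2.resize(a,(520,480),interpolation=cv2.INTER_CUBIC)[:, :]; b=cv2.resize(b,(560,580),interpolation=cv2.INTER_CUBIC)
cv2.imwrite('pics/c1.png',a);cv2.imwrite('pics/c2.png',b)
for c in('top','side'):
    bot.read_camera(c)
    for q in ('cartridge_fresh','cartridge_spent'):
        r=bot.outline_of(c,q)[0]; ys,xs=np.nonzero(r['pixels'])
        pts=np.c_[xs,ys].astype(np.float32); rect=cv2.minAreaRect(pts)
        W=np.array([atz(c,p,0.014)[:2] for p in pts]); m=W.mean(0); u,s,vt=np.linalg.svd(W-m,full_matrices=False)
        t=(W-m)@vt[0]
        mid=m+vt[0]*(t.max()+t.min())/2
        print(c,q,len(xs),rect,'mean',m.round(4),'mid',mid.round(4),'ang',np.arctan2(vt[0,1],vt[0,0]).round(3),'len',np.ptp(t).round(3))
E
```

```text
top cartridge_fresh 302 ((203.03781127929688, 234.01156616210938), (9.022180557250977, 46.110591888427734), 88.56790161132812) mean [0.4449 0.387 ] mid [0.445 0.385] ang 1.629 len 0.14
top cartridge_spent 314 ((298.674560546875, 234.28106689453125), (45.30769729614258, 8.000000953674316), 22.61986541748047) mean [0.4405 0.0923] mid [0.4419 0.0959] ang -1.967 len 0.137Traceback (most recent call last):
  File "<stdin>", line 8, in <module>
IndexError: list index out of range
```

View pics/c1.png

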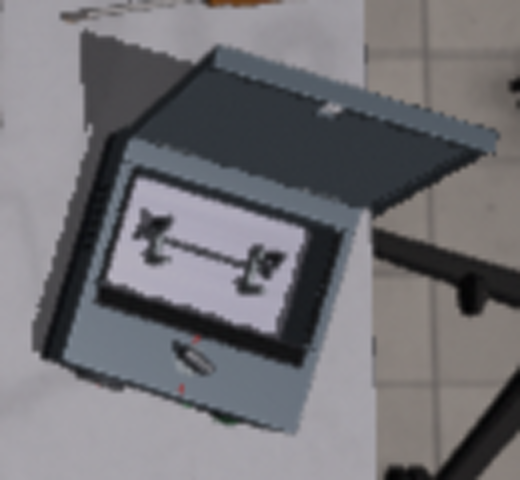

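View pics/c2.png

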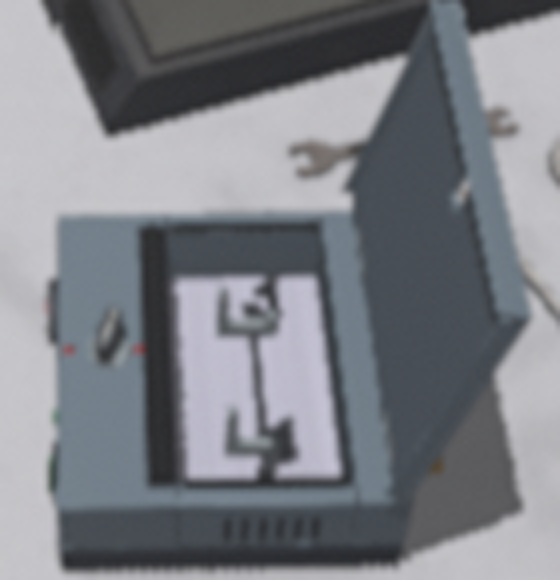

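In the enlarged top view the fastener is at (195,358), the red marks at (197,339) and (181,389), and the front corners at (64,362) and (297,432). The side crop has the red marks at (69,350) and (139,350), the fastener at (112,330), and the cover's free edge running from (435,0) to (525,318). Next I'll fit the drier pose.

```bash
cat > fit.py <<'E'
from h import *
from scipy.optimize import least_squares
T=lambda u,v:(375+(u+.5)/4-.5,145+(v+.5)/4-.5); S=lambda u,v:(250+(u+.5)/4-.5,255+(v+.5)/4-.5)
obs=[('top',(-92,88,75),T(64,362)),('top',(-92,-88,75),T(297,432)),('top',(60,74,75),T(136,172)),('top',(60,-74,75),T(349,231)),
('top',(-64,0,97),T(195,358)),('side',(-92,-88,75),S(63,508)),('side',(-92,88,75),S(60,217)),('side',(60,74,75),S(322,225)),('side',(60,-74,75),S(352,483)),('side',(-64,0,97),S(112,328))]
def W(p,P):
    P=np.array(P)/1000; c,s=np.cos(p[2]),np.sin(p[2]); return np.array([p[0]+c*P[0]-s*P[1],p[1]+s*P[0]+c*P[1],P[2]])
def res(p,sep=False):
    r=[proj(c,W(p,P))[0]-uv for c,P,uv in obs]
    return np.array(r) if sep else np.ravel(r)
if __name__=='__main__':
    s=least_squares(res,[.5,-.33,-.25],loss='soft_l1'); print(s.x.round(4)); print(res(s.x,1).round(2))
    for c in('top','side'):
        t=[o for o in obs if o[0]==c]; f=lambda p:np.ravel([proj(k,W(p,P))[0]-uv for k,P,uv in t]); print(c,least_squares(f,s.x,loss='soft_l1').x.round(4))
    p=s.x
    for th in(1.7,1.75,1.8,1.85,1.9):
        for y in(92,-92):
            P=W(p,(78-173*np.cos(th),y,78+173*np.sin(th)))
            print(th,y,((proj('top',P)[0]-(375,145))*4).round(),((proj('side',P)[0]-(250,255))*4).round())
    for n,P in dict(seat=(15,0,51),fast=(-64,0,97),hinge=(78,0,78)).items():print(n,W(p,P).round(4))
    for uv in((227,205),(362,205),(227,216),(220,150)):print(atz('top',uv,.0).round(3),atz('top',uv,.15).round(3))
    # fresh in side by find: ray vs top
    print(atz('side',(217,190.5),.011), atz('side',(218,191.7),.011))
E
python3 fit.py
```

```text
[ 0.5023 -0.2773 -0.3074]
[[-0.33 -0.5 ]
 [ 0.25  0.4 ]
 [ 1.32 -1.74]
 [-2.72 -1.25]
 [ 1.5   0.54]
 [-1.59  0.32]
 [-0.59 -0.51]
 [ 0.22  1.39]
 [ 1.14 -1.57]
 [-0.78 -0.06]]
top [ 0.5009 -0.2763 -0.3049]
side [ 0.5032 -0.2776 -0.305 ]
1.7 92 [211.  70.] [422.  -3.]
1.7 -92 [493. 157.] [490. 312.]
1.75 92 [214.  57.] [438.  -2.]
1.75 -92 [496. 144.] [509. 313.]
1.8 92 [217.  45.] [454.   0.]
1.8 -92 [498. 132.] [528. 315.]
1.85 92 [219.  33.] [470.   3.]
1.85 -92 [500. 119.] [547. 317.]
1.9 92 [222.  21.] [485.   6.]
1.9 -92 [502. 107.] [565. 320.]
seat [ 0.5166 -0.2819  0.051 ]
fast [ 0.4413 -0.258   0.097 ]
hinge [ 0.5766 -0.3009  0.078 ]
[0.532 0.314 0.   ] [0.525 0.296 0.15 ]
[ 0.53  -0.099  0.   ] [ 0.524 -0.072  0.15 ]
[0.498 0.314 0.   ] [0.495 0.296 0.15 ]
[0.702 0.337 0.   ] [0.676 0.316 0.15 ]
[0.44596667 0.37792816 0.011     ] [0.4477087  0.37058416 0.011     ]
```

Request:
{"method": "drive_tool", "body": {
  "commands": [
    {"hand": 1,"translation": [148,-137,-40],"angular": [0,0,-0.6]},
    {"hand": 1,"translation": [148,-137,-40],"angular": [0,0,-0.6]},
    {"hand": 1,"translation": [148,-137,-40],"angular": [0,0,-0.6]},
    {"hand": 1,"translation": [296,-273,-130],"angular": [0,0,-1.318]},
    {"hand": 0.7,"translation": [296,-273,-130],"angular": [0,0,-1.318]},
    {"hand": 0.7,"translation": [296,-273,-130],"angular": [0,0,-1.318]},
    {"hand": 0.7,"translation": [296,-273,-130],"angular": [0,0,-1.318]},
    {"hand": 0.7,"translation": [296,-273,-130],"angular": [0,0,-1.318]},
    {"hand": 0.7,"translation": [296,-273,-130],"angular": [0,0,-1.318]},
    {"hand": 0.7,"translation": [296,-273,-130],"angular": [0,0,-1.318]}
  ],
  "force": 30
}}

```text
t: 2.3
eef_pos: [0.4442, 0.3872, 0.1158]
tool_rot: [-0.001, 0.695, 0.719, 0.001]
contact_force: [-0.7, -0.6, 0.3]
gripper_width: 0.697
grasp_force: 0.0
```

```bash
python3 - <<'E'
from h import *
o=bot.get_obs();print(o['t'],o['q'].round(3),o['eef_pos'].round(4),o['tool_rot'].round(3),o['gripper_width'])
a=save('side','s1',(170,130,290,230),4)
for q in ('cartridge_fresh',):
    print([(r['position'],r['score']) for r in bot.find_in('side',q)])
for y in(-.068,.068):print(proj('side',[[.445-y*.04,.385+y,.011]]))
print(proj('side',o['eef_pos']))
E
```

```text
2.3 [-1.093  0.51   0.357  1.895 -0.247  0.778 -0.568] [0.4442 0.3872 0.1158] [-0.001  0.695  0.719  0.001] 0.6974569933651942
[([215.9, 191.2], 0.7)]
[[221.68065552 201.54129395]]
[[211.17955501 177.88002031]]
[[212.63400561 163.27061197]]
```

View pics/s1.png

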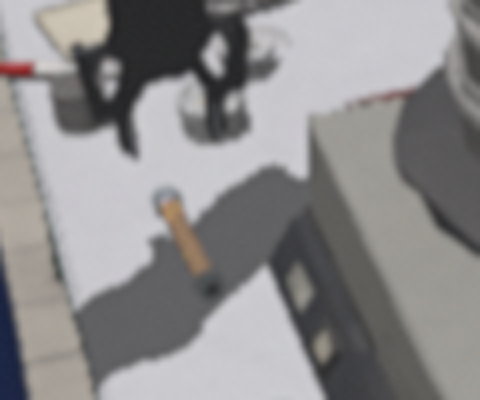

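The side crop shows the cartridge ends at (158,186) and (214,297), which agrees with the top estimate to within 1–2 mm. I'll descend and grasp.

Request:
{"method": "drive_tool", "body": {
  "commands": [
    {"hand": 0.7,"translation": [0,-1,-60],"angular": [0,0,0]},
    {"hand": 0.7,"translation": [0,-1,-80],"angular": [0,0,0]},
    {"hand": 0.7,"translation": [0,-1,-97],"angular": [0,0,0]},
    {"hand": 0.7,"translation": [0,-1,-97],"angular": [0,0,0]},
    {"hand": 0,"translation": [0,-1,-97],"angular": [0,0,0]},
    {"hand": 0,"translation": [0,-1,-97],"angular": [0,0,0]},
    {"hand": 0,"translation": [0,-1,-97],"angular": [0,0,0]},
    {"hand": 0,"translation": [0,-1,-97],"angular": [0,0,0]},
    {"hand": 0,"translation": [0,-1,-97],"angular": [0,0,0]},
    {"hand": 0,"translation": [0,-1,-97],"angular": [0,0,0]}
  ],
  "force": 60
}}

```text
t: 3.65
eef_pos: [0.4459, 0.385, 0.0196]
tool_rot: [-0.0, 0.696, 0.718, 0.001]
contact_force: [0.4, -0.5, 6.0]
gripper_width: 0.184
grasp_force: 58.4
```

Request:
{"method": "drive_tool", "body": {
  "commands": [
    {"hand": 0,"translation": [0,0,60],"angular": [0,0,0]},
    {"hand": 0,"translation": [0,0,120],"angular": [0,0,0]},
    {"hand": 0,"translation": [0,0,180],"angular": [0,0,0]},
    {"hand": 0,"translation": [-5,-50,240],"angular": [0,0,-0.05]},
    {"hand": 0,"translation": [-10,-110,240],"angular": [0,0,-0.1]},
    {"hand": 0,"translation": [-10,-170,240],"angular": [0,0,-0.15]},
    {"hand": 0,"translation": [-10,-230,240],"angular": [0,0,-0.2]},
    {"hand": 0,"translation": [-10,-290,240],"angular": [0,0,-0.25]},
    {"hand": 0,"translation": [-10,-350,240],"angular": [0,0,-0.3]},
    {"hand": 0,"translation": [-5,-400,240],"angular": [0,0,-0.34]},
    {"hand": 0,"translation": [0,-460,230],"angular": [0,0,-0.34]},
    {"hand": 0,"translation": [20,-520,220],"angular": [0,0,-0.34]}
  ]
}}

```text
t: 5.15
eef_pos: [0.4642, -0.1356, 0.239]
tool_rot: [-0.0, 0.808, 0.59, 0.002]
contact_force: [1.2, 2.0, -0.9]
gripper_width: 0.18
grasp_force: 59.0
```

```bash
python3 - <<'E'
from h import *
o=bot.get_obs();print(o['t'],o['q'].round(3),o['eef_pos'].round(4),o['tool_rot'].round(3),o['gripper_width'],o['grasp_force'])
for c in('top','side'):
    im=save(c,c+'2')
    print(c,[(r['position'],r['score']) for r in bot.find_in(c,'cartridge_fresh')])
    h=cv2.cvtColor(im,cv2.COLOR_RGB2HSV); print(proj(c,o['eef_pos']))
E
python3 -c "
import cv2,numpy as np
a=cv2.imread('pics/top2.png')[130:280,310:510];b=cv2.imread('pics/side2.png')[200:350,200:400]
cv2.imwrite('pics/ab2.png',cv2.resize(np.hstack([a,b]),None,fx=2,fy=2,interpolation=2))"
```

```text
5.15 [-0.578  0.209  0.853  2.049 -0.196  0.962  0.068] [ 0.4642 -0.1356  0.239 ] [-0.     0.808  0.59   0.002] 0.18049171368799427 58.979968428611755
top [([380.2, 222.5], 0.5)]
[[394.13342553 226.94503823]]
side [([270.4, 259.3], 0.79)]
[[268.24030757 248.04116013]]
```

View pics/ab2.png

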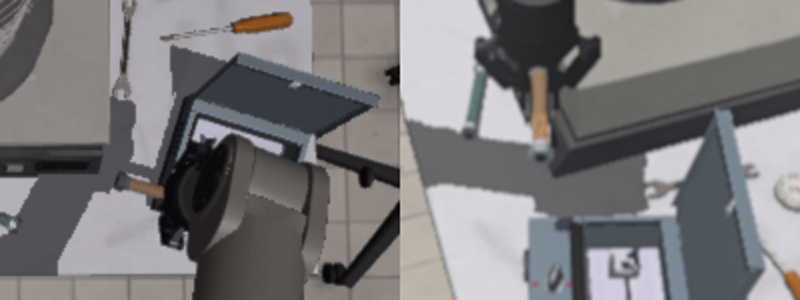

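The cartridge is held. Its left end is at crop (122,181) in the top half and its near end at (541,155) in the side half. I'll check for offset and tilt.

```bash
python3 - <<'E'
from h import *
t=np.array([.4642,-.1356,.2304]);d=np.array([.305,.952,0])
for s in(-.068,-.063,.063,.068):print(s,proj('top',t+s*d)*1,proj('side',t+s*d))
from fit import W
p=(.502,-.277,-.306);print(W(p,(15,0,51)),W(p,(-64,0,97)))
print(cv2.imread('pics/top2.png').shape)
E
```

```text
-0.068 [[419.00758959 235.05604351]] [[268.36599378 275.52839441]]
-0.063 [[417.11194048 234.45849727]] [[268.36040427 273.6106173 ]]
0.063 [[369.46684562 219.43981725]] [[268.23414772 230.29161307]]
0.068 [[367.58112448 218.8454005 ]] [[268.22965477 228.75007041]]
[ 0.51630319 -0.2815187   0.051     ] [ 0.44097304 -0.2577202   0.097     ]
(420, 560, 3)
```

Request:
{"method": "drive_tool", "body": {
  "commands": [
    {"hand": 0,"translation": [18,-50,-20],"angular": [0,0,0]},
    {"hand": 0,"translation": [36,-100,-50],"angular": [0,0,0]},
    {"hand": 0,"translation": [52,-143.5,-80],"angular": [0,0,0]},
    {"hand": 0,"translation": [52,-143.5,-107],"angular": [0,0,0]},
    {"hand": 0,"translation": [52,-143.5,-107],"angular": [0,0,0]},
    {"hand": 0,"translation": [52,-143.5,-107],"angular": [0,0,0]}
  ]
}}

```text
t: 6.1
eef_pos: [0.5175, -0.2763, 0.1327]
tool_rot: [0.0, 0.807, 0.59, 0.001]
contact_force: [0.1, -0.0, -0.1]
gripper_width: 0.179
grasp_force: 58.9
```

```bash
python3 - <<'E'
from h import *
o=bot.get_obs();print(o['t'],o['q'].round(3),o['eef_pos'].round(4),o['tool_rot'].round(3),o['contact_force'].round(1))
im=save('side','s3',(245,255,395,405),4)
im=save('top','t3')
t=o['eef_pos']-[0,0,.0086];d=np.array([.301,.953,0])
for s in(-.068,-.058,.058,.068):
  u=proj('side',t+s*d)[0];print(s,u,(u-(245,255))*4+1.5)
from fit import W
p=(.502,-.277,-.306)
for P in((15,-36,75),(15,36,75),(60,74,75),(60,-74,75),(-92,88,75),(-92,-88,75)):
  u=proj('side',W(p,P))[0];print(P,(u-(245,255))*4+1.5)
E
```

```text
6.1 [-0.146  0.563  0.722  1.907 -0.489  0.853  0.522] [ 0.5175 -0.2763  0.1327] [0.    0.807 0.59  0.001] [ 0.1 -0.  -0.1]
-0.068 [317.11274775 356.23174118] [289.95099099 406.4269647 ]
-0.058 [316.64446536 351.60398888] [288.07786145 387.91595554]
0.058 [311.76728456 303.40575356] [268.56913824 195.12301423]
0.068 [311.38944181 299.67176159] [267.05776722 180.18704635]
(15, -36, 75) [280.65617953 408.81595629]
(15, 36, 75) [269.12292437 289.31040863]
(60, 74, 75) [342.02566977 230.10085622]
(60, -74, 75) [375.99565918 476.16070178]
(-92, 88, 75) [ 76.80758599 214.83029235]
(-92, -88, 75) [ 76.18246844 509.07535463]
```

View pics/s3.png

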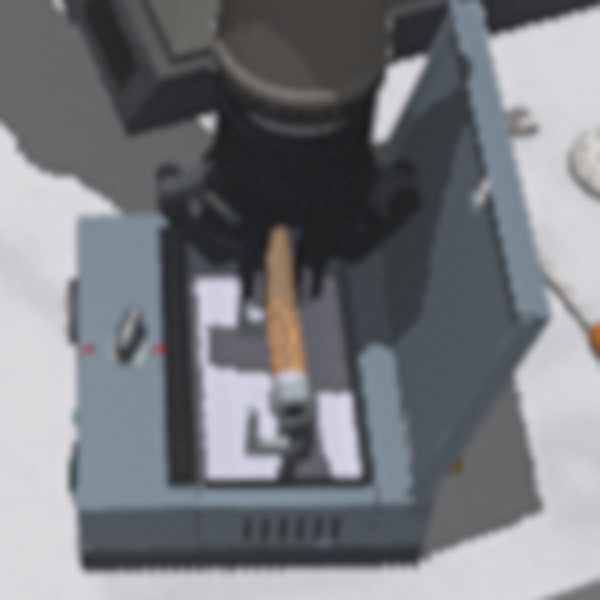

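The near cap's face is at (292,403) against a predicted (290,406), so the cartridge is aligned within about 1.5 mm. I'll settle and press down.

Request:
{"method": "drive_tool", "body": {
  "commands": [
    {"hand": 0,"translation": [-1,-2,0],"angular": [0,0,0]},
    {"hand": 0,"translation": [-1,-2,-10],"angular": [0,0,0]},
    {"hand": 0,"translation": [-1,-2,-20],"angular": [0,0,0]},
    {"hand": 0,"translation": [-1,-2,-28],"angular": [0,0,0]},
    {"hand": 0,"translation": [-1,-2,-36],"angular": [0,0,0]},
    {"hand": 0,"translation": [-1,-2,-42],"angular": [0,0,0]},
    {"hand": 0,"translation": [-1,-2,-42],"angular": [0,0,0]}
  ],
  "force": 80
}}

```text
t: 7.08
eef_pos: [0.5154, -0.2797, 0.089]
tool_rot: [-0.0, 0.808, 0.589, -0.0]
contact_force: [-0.6, -0.2, -0.9]
gripper_width: 0.171
grasp_force: 80.2
```

Request:
{"method": "drive_tool", "body": {
  "commands": [
    {"hand": 0,"translation": [1,-1.5,-4],"angular": [0,0,0]},
    {"hand": 0,"translation": [1,-1.5,-8],"angular": [0,0,0]},
    {"hand": 0,"translation": [1,-1.5,-12],"angular": [0,0,0]},
    {"hand": 0,"translation": [1,-1.5,-12],"angular": [0,0,0]}
  ]
}}

```text
t: 7.58
eef_pos: [0.5151, -0.2813, 0.0771]
tool_rot: [-0.001, 0.808, 0.589, -0.001]
contact_force: [-4.8, 0.4, 1.5]
gripper_width: 0.173
grasp_force: 80.7
```

Request:
{"method": "drive_tool", "body": {
  "commands": [
    {"hand": 0,"translation": [0,0,-4],"angular": [0,0,0]},
    {"hand": 0,"translation": [0,0,-8],"angular": [0,0,0]},
    {"hand": 0,"translation": [0,0,-12],"angular": [0,0,0]},
    {"hand": 0,"translation": [0,0,-16],"angular": [0,0,0]},
    {"hand": 0,"translation": [0,0,-17],"angular": [0,0,0]},
    {"hand": 0,"translation": [0,0,-17],"angular": [0,0,0]}
  ]
}}

```text
t: 8.32
eef_pos: [0.517, -0.2809, 0.0603]
tool_rot: [-0.0, 0.808, 0.59, 0.0]
contact_force: [-1.1, 0.0, -5.6]
gripper_width: 0.171
grasp_force: 80.0
```

Request:
{"method": "drive_tool", "body": {
  "commands": [
    {"hand": 0,"translation": [0,0,-1.5],"angular": [0,0,0]},
    {"hand": 0,"translation": [0,0,-3],"angular": [0,0,0]},
    {"hand": 0,"translation": [0,0,-3],"angular": [0,0,0]}
  ]
}}

```text
t: 8.7
eef_pos: [0.5172, -0.2812, 0.0594]
tool_rot: [-0.0, 0.808, 0.589, 0.001]
contact_force: [-5.3, 5.3, 15.4]
gripper_width: 0.173
grasp_force: 82.2
```

Request:
{"method": "drive_tool", "body": {
  "commands": [
    {"hand": 0,"translation": [0,0,2],"angular": [0,0,0]},
    {"hand": 0.45,"translation": [0,0,2],"angular": [0,0,0]},
    {"hand": 0.45,"translation": [0,0,2],"angular": [0,0,0]},
    {"hand": 0.45,"translation": [0,0,2],"angular": [0,0,0]},
    {"hand": 0.45,"translation": [0,0,20],"angular": [0,0,0]},
    {"hand": 0.45,"translation": [0,0,60],"angular": [0,0,0]},
    {"hand": 0.45,"translation": [-60,15,110],"angular": [0,0,0]},
    {"hand": 0.45,"translation": [-100,60,120],"angular": [0,0,0]},
    {"hand": 0.45,"translation": [-100,120,120],"angular": [0,0,0]},
    {"hand": 0.45,"translation": [-100,180,120],"angular": [0,0,0]},
    {"hand": 0.45,"translation": [-100,180,120],"angular": [0,0,0]}
  ]
}}

```text
t: 10.07
eef_pos: [0.417, -0.0963, 0.1782]
tool_rot: [-0.001, 0.805, 0.593, 0.001]
contact_force: [-0.9, -0.6, 0.6]
gripper_width: 0.446
grasp_force: 0.0
```

```bash
python3 - <<'E'
from h import *
o=bot.get_obs();print(o['t'],o['q'].round(3),o['eef_pos'].round(4),o['tool_rot'].round(3),o['contact_force'].round(1))
a=bot.read_camera('top')[165:265,375:465];b=bot.read_camera('side')[300:400,255:355]
f=lambda x:cv2.resize(x,None,fx=4,fy=4,interpolation=cv2.INTER_CUBIC)
cv2.imwrite('pics/d4.png',np.hstack([f(a),f(b)])[:,:,::-1])
E
```

```text
10.075 [-0.694  0.208  0.891  2.228 -0.231  0.795  0.049] [ 0.417  -0.0963  0.1782] [-0.001  0.805  0.593  0.001] [-0.9 -0.6  0.6]
```

View pics/d4.png

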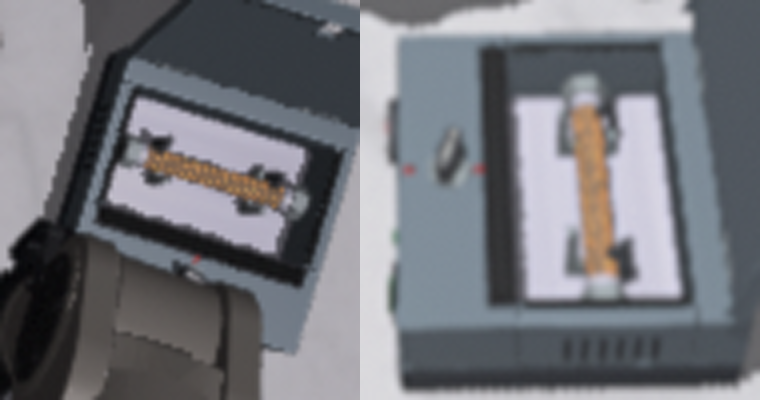

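The cartridge lies in both forks, with the noses over the tube: its ends are at (122,150) and (308,205) in the top half. The fastener wing runs from (441,175) to (460,135) in the side half. Next I'll work out the wing angle.

```bash
python3 - <<'E'
from h import *
f=lambda c,a,b,o:(lambda A,B:(np.arctan2(*(B-A)[1::-1]),np.linalg.norm(B-A),(A+B)/2))(*[atz(c,(o[0]+(p[0]+.5)/4-.5,o[1]+(p[1]+.5)/4-.5),.097) for p in(a,b)])
print(f('side',(441,175),(460,135),(165,300))if 0 else f('side',(441-360+0,175-0),(460-360,135),(255,300)))
print(f('top',(177,346),(212,371),(375,145)))
for c in('side','top'):
    bot.read_camera(c)
    print(c,[(r['position'],round(r['score'],2),atz(c,r['position'],.095)) for r in bot.find_in(c,'fastener_top')])
E
```

```text
(np.float64(0.8426425268817628), np.float64(0.025816767445056652), array([ 0.44077667, -0.2622345 ,  0.097     ]))
(np.float64(-2.2002551963083135), np.float64(0.03010302242308671), array([ 0.44246497, -0.25339545,  0.097     ]))
side [([359.4, 313.9], 0.64, array([ 0.63395221, -0.26218765,  0.095     ])), ([276.0, 338.4], 0.54, array([ 0.43855439, -0.26035133,  0.095     ]))]
top []
```

Request:
{"method": "drive_tool", "body": {
  "commands": [
    {"hand": 0.35,"translation": [8,-60,-10],"angular": [0,0,-0.18]},
    {"hand": 0.35,"translation": [16,-110,-20],"angular": [0,0,-0.36]},
    {"hand": 0.35,"translation": [24,-155,-30],"angular": [0,0,-0.365]},
    {"hand": 0.35,"translation": [24,-155,-50],"angular": [0,0,-0.365]},
    {"hand": 0.35,"translation": [24,-155,-60],"angular": [0,0,-0.365]},
    {"hand": 0.35,"translation": [24,-155,-70],"angular": [0,0,-0.365]},
    {"hand": 0.35,"translation": [24,-155,-77],"angular": [0,0,-0.365]},
    {"hand": 0.35,"translation": [24,-155,-77],"angular": [0,0,-0.365]},
    {"hand": 0.35,"translation": [24,-155,-77],"angular": [0,0,-0.365]}
  ]
}}

```text
t: 11.5
eef_pos: [0.441, -0.2561, 0.1009]
tool_rot: [0.0, 0.901, 0.433, 0.0]
contact_force: [-0.9, -0.8, -0.6]
gripper_width: 0.349
grasp_force: 0.0
```

Request:
{"method": "drive_tool", "body": {
  "commands": [
    {"hand": 0,"translation": [0,-1,0],"angular": [0,0,0]},
    {"hand": 0,"translation": [0,-1,0],"angular": [0,0,0]},
    {"hand": 0,"translation": [0,-1,0],"angular": [0,0,0]},
    {"hand": 0,"translation": [0,-1,0],"angular": [0,0,0]}
  ],
  "force": 30
}}

```text
t: 12.0
eef_pos: [0.4405, -0.2568, 0.101]
tool_rot: [-0.001, 0.901, 0.433, 0.0]
contact_force: [-1.7, 2.8, 6.0]
gripper_width: 0.103
grasp_force: 30.8
```

Request:
{"method": "drive_tool", "body": {
  "commands": [
    {"hand": 0,"translation": [0,0,0],"angular": [0,0,-0.15]},
    {"hand": 0,"translation": [0,0,0],"angular": [0,0,-0.3]},
    {"hand": 0,"translation": [0,0,0],"angular": [0,0,-0.45]},
    {"hand": 0,"translation": [0,0,0],"angular": [0,0,-0.6]},
    {"hand": 0,"translation": [0,0,0],"angular": [0,0,-0.75]},
    {"hand": 0,"translation": [0,0,0],"angular": [0,0,-0.9]},
    {"hand": 0,"translation": [0,0,0],"angular": [0,0,-1.05]},
    {"hand": 0,"translation": [0,0,0],"angular": [0,0,-1.206]},
    {"hand": 0,"translation": [0,0,0],"angular": [0,0,-1.206]},
    {"hand": 0,"translation": [0,0,0],"angular": [0,0,-1.206]},
    {"hand": 0,"translation": [0,0,0],"angular": [0,0,-1.206]}
  ],
  "force": 40
}}

```text
t: 13.38
eef_pos: [0.4401, -0.2557, 0.101]
tool_rot: [-0.002, 0.988, -0.154, -0.001]
contact_force: [-3.1, 7.5, 13.5]
gripper_width: 0.101
grasp_force: 43.7
```

Request:
{"method": "drive_tool", "body": {
  "commands": [
    {"hand": 0.35,"translation": [0,1,0],"angular": [0,0,0]},
    {"hand": 0.35,"translation": [0,1,0],"angular": [0,0,0]},
    {"hand": 0.35,"translation": [0,1,0],"angular": [0,0,0]},
    {"hand": 0.35,"translation": [0,1,30],"angular": [0,0,0]},
    {"hand": 0,"translation": [0,1,90],"angular": [0,0,0]},
    {"hand": 0,"translation": [0,0,150],"angular": [0,0,0]},
    {"hand": 0,"translation": [0,0,210],"angular": [0,0,0]},
    {"hand": 0,"translation": [20,0,240],"angular": [0,0,0]},
    {"hand": 0,"translation": [70,-5,250],"angular": [0,0,0]},
    {"hand": 0,"translation": [130,-10,250],"angular": [0,0,0]},
    {"hand": 0,"translation": [180,-16,250],"angular": [0,0,0]},
    {"hand": 0,"translation": [213,-16,250],"angular": [0,0,0]}
  ]
}}

```text
t: 14.88
eef_pos: [0.6557, -0.2733, 0.3495]
tool_rot: [0.0, 0.988, -0.154, -0.0]
contact_force: [-0.3, 0.3, -0.3]
gripper_width: -0.001
grasp_force: 0.0
```

```bash
python3 - <<'E'
from h import *
from fit import W
o=bot.get_obs();print(o['t'],o['q'].round(3),o['eef_pos'].round(4),o['tool_rot'].round(3),o['contact_force'].round(1))
b=bot.read_camera('side');
f=lambda x,s:cv2.resize(x,None,fx=s,fy=s,interpolation=cv2.INTER_CUBIC)
cv2.imwrite('pics/d5.png',np.hstack([f(b[200:400,220:400],2),f(b[313:363,255:305],8)])[:,:,::-1])
p=(.502,-.277,-.306)
for th in(1.7,1.8,1.9):
  for r in (130,173): print(th,r,W(p,(78-r*np.cos(th),48,78+r*np.sin(th))).round(4))
E
```

```text
14.875 [-0.322  0.715  1.154  1.373 -0.647  1.46  -1.078] [ 0.6557 -0.2733  0.3495] [ 0.     0.988 -0.154 -0.   ] [-0.3  0.3 -0.3]
1.7 130 [ 0.6068 -0.2598  0.2069]
1.7 173 [ 0.6121 -0.2614  0.2496]
1.8 130 [ 0.619  -0.2636  0.2046]
1.8 173 [ 0.6283 -0.2666  0.2465]
1.9 130 [ 0.6309 -0.2674  0.201 ]
1.9 173 [ 0.6442 -0.2716  0.2417]
```

View pics/d5.png

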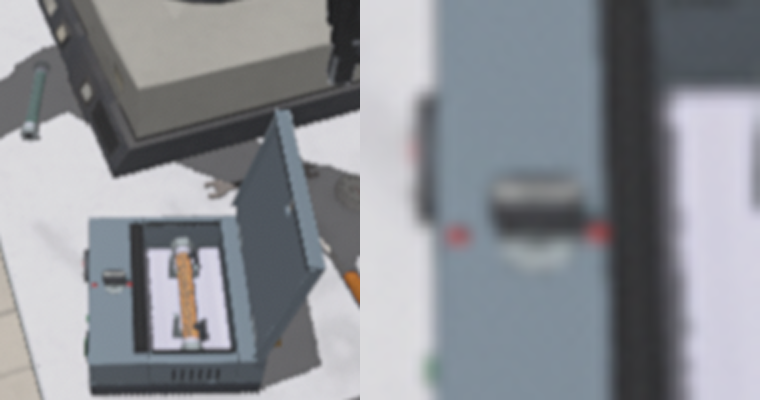

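The wing now lies in line with both red marks, at about (535,205) between marks (458,235) and (598,232). Next I'll plan the swing of the cover.

```bash
cat > traj.py <<'E'
from h import *
from fit import W
p=(.502,-.277,-.306)
c0=np.array([.654,-.275,.3495])
pts=[(155,48,300),(155,48,260),(155,48,222)]
for th in np.arange(1.85,.05,-.12):
    if th>1.57: x=78-173*np.cos(th)+4+11; z=max(222,0)
    else:
        r=130+11*(1.57-th)/1.57; x=78-r*np.cos(th)+4*np.sin(th)+11; z=78+r*np.sin(th)+4*np.cos(th)+14
    pts.append((x,48,z)); 
for i,q in enumerate(pts):print(i,np.round(q),((W(p,q)-c0)*1000).round(0))
print(((W(p,(-52,48,96))-c0)*1000).round(1))
E
python3 traj.py
```

```text
0 [155  48 300] [ 10.  -3. -49.]
1 [155  48 260] [ 10.  -3. -89.]
2 [155  48 222] [  10.   -3. -127.]
3 [141.  48. 222.] [  -3.    1. -127.]
4 [120.  48. 222.] [ -23.    7. -127.]
5 [100.  48. 222.] [ -42.   14. -127.]
6 [ 82.  48. 222.] [ -59.   19. -127.]
7 [ 67.  48. 222.] [ -74.   24. -128.]
8 [ 51.  48. 219.] [ -89.   28. -131.]
9 [ 36.  48. 214.] [-103.   33. -135.]
10 [ 21.  48. 208.] [-117.   37. -142.]
11 [  7.  48. 199.] [-131.   42. -150.]
12 [ -6.  48. 189.] [-143.   45. -160.]
13 [-17.  48. 178.] [-154.   49. -172.]
14 [-27.  48. 165.] [-164.   52. -185.]
15 [-36.  48. 151.] [-172.   55. -199.]
16 [-43.  48. 136.] [-179.   57. -214.]
17 [-48.  48. 120.] [-183.   58. -230.]
18 [-51.  48. 103.] [-186.   59. -246.]
[-187.1   59.4 -253.5]
```

Request:
{"method": "drive_tool", "body": {
  "commands": [
    {"hand": 0,"translation": [10,-3,-30],"angular": [0,0,0]},
    {"hand": 0,"translation": [10,-3,-70],"angular": [0,0,0]},
    {"hand": 0,"translation": [10,-3,-110],"angular": [0,0,0]},
    {"hand": 0,"translation": [10,-3,-127],"angular": [0,0,0]},
    {"hand": 0,"translation": [10,-3,-127],"angular": [0,0,0]}
  ]
}}

```text
t: 15.55
eef_pos: [0.6634, -0.276, 0.2229]
tool_rot: [-0.0, 0.988, -0.155, -0.001]
contact_force: [-0.5, -0.5, 0.8]
gripper_width: -0.003
grasp_force: 0.0
```

Now rows 3–8, relative to the new commanded start (+10,-3,-127).

Request:
{"method": "drive_tool", "body": {
  "commands": [
    {"hand": 0,"translation": [-13,4,0],"angular": [0,0,0]},
    {"hand": 0,"translation": [-33,10,0],"angular": [0,0,0]},
    {"hand": 0,"translation": [-43,13,0],"angular": [0,0,0]},
    {"hand": 0,"translation": [-52,17,0],"angular": [0,0,0]},
    {"hand": 0,"translation": [-61,20,0],"angular": [0,0,0]},
    {"hand": 0,"translation": [-69,22,0],"angular": [0,0,0]}
  ]
}}

```text
t: 16.3
eef_pos: [0.5954, -0.255, 0.2253]
tool_rot: [0.001, 0.988, -0.154, 0.002]
contact_force: [2.0, -0.6, 1.1]
gripper_width: -0.003
grasp_force: 1.0
```

Request:
{"method": "drive_tool", "body": {
  "commands": [
    {"hand": 0,"translation": [-15,5,-1],"angular": [0,0,0]},
    {"hand": 0,"translation": [-30,9,-4],"angular": [0,0,0]},
    {"hand": 0,"translation": [-44,14,-8],"angular": [0,0,0]},
    {"hand": 0,"translation": [-58,18,-15],"angular": [0,0,0]},
    {"hand": 0,"translation": [-72,23,-23],"angular": [0,0,0]},
    {"hand": 0,"translation": [-84,26,-33],"angular": [0,0,0]},
    {"hand": 0,"translation": [-95,30,-45],"angular": [0,0,0]}
  ]
}}

```text
t: 17.18
eef_pos: [0.4992, -0.2242, 0.1782]
tool_rot: [0.0, 0.988, -0.154, 0.0]
contact_force: [0.5, -0.6, 0.3]
gripper_width: 0.0
grasp_force: 0.6
```

Request:
{"method": "drive_tool", "body": {
  "commands": [
    {"hand": 0,"translation": [-10,3,-13],"angular": [0,0,0]},
    {"hand": 0,"translation": [-18,6,-27],"angular": [0,0,0]},
    {"hand": 0,"translation": [-25,8,-42],"angular": [0,0,0]},
    {"hand": 0,"translation": [-29,9,-58],"angular": [0,0,0]},
    {"hand": 0,"translation": [-31,10,-66],"angular": [0,0,0]},
    {"hand": 0,"translation": [-31,10,-66],"angular": [0,0,0]}
  ]
}}

```text
t: 17.92
eef_pos: [0.4682, -0.2141, 0.1119]
tool_rot: [-0.0, 0.988, -0.155, -0.001]
contact_force: [-0.0, -0.0, -0.9]
gripper_width: -0.001
grasp_force: 0.0
```

```bash
python3 - <<'E'
from h import *
o=bot.get_obs();print(o['t'],o['eef_pos'].round(4),o['contact_force'].round(1))
b=bot.read_camera('side')
cv2.imwrite('pics/d6.png',cv2.resize(b[240:400,230:400],None,fx=3.5,fy=3.5,interpolation=cv2.INTER_CUBIC)[:,:,::-1])
E
```

```text
17.925 [ 0.4682 -0.2141  0.1119] [-0.  -0.  -0.9]
```

View pics/d6.png

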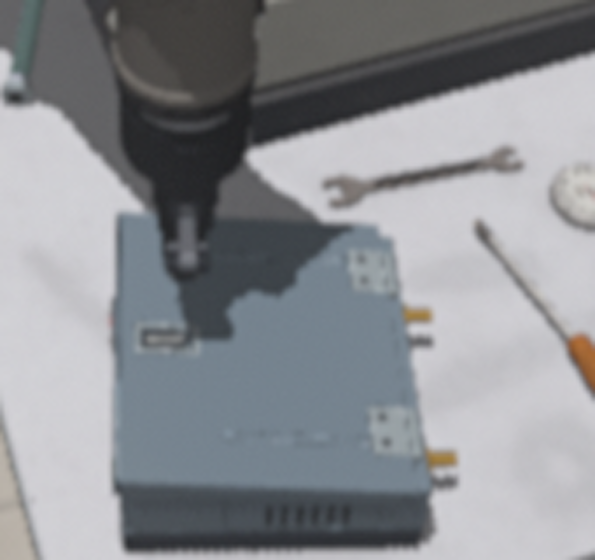

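The cover is down on its seal, with the wing showing in the slot at (165,338). The fingertips are above the press point, so I'll press.

Request:
{"method": "drive_tool", "body": {
  "commands": [
    {"hand": 0,"translation": [0,0,-4],"angular": [0,0,0]},
    {"hand": 0,"translation": [0,0,-8],"angular": [0,0,0]},
    {"hand": 0,"translation": [0,0,-10],"angular": [0,0,0]},
    {"hand": 0,"translation": [0,0,-10],"angular": [0,0,0]}
  ]
}}

```text
t: 18.48
eef_pos: [0.4687, -0.2142, 0.1024]
tool_rot: [-0.0, 0.988, -0.154, -0.0]
contact_force: [0.2, 0.3, 0.3]
gripper_width: -0.001
grasp_force: 0.0
```

Request:
{"method": "drive_tool", "body": {
  "commands": [
    {"hand": 0,"translation": [0,0,-2],"angular": [0,0,0]},
    {"hand": 0,"translation": [0,0,-4],"angular": [0,0,0]},
    {"hand": 0,"translation": [0,0,-4],"angular": [0,0,0]}
  ]
}}

```text
t: 18.85
eef_pos: [0.4686, -0.2142, 0.0986]
tool_rot: [-0.0, 0.988, -0.155, -0.0]
contact_force: [-0.6, 1.2, 3.3]
gripper_width: -0.001
grasp_force: 1.4
```

Request:
{"method": "drive_tool", "body": {
  "commands": [
    {"hand": 0,"translation": [0,0,-1],"angular": [0,0,0]},
    {"hand": 0,"translation": [0,0,-2],"angular": [0,0,0]},
    {"hand": 0,"translation": [0,0,-2],"angular": [0,0,0]}
  ]
}}

```text
t: 19.23
eef_pos: [0.4685, -0.2142, 0.0968]
tool_rot: [-0.0, 0.988, -0.155, -0.0]
contact_force: [-1.9, 1.1, 6.5]
gripper_width: 0.0
grasp_force: 3.4
```

Request:
{"method": "drive_tool", "body": {
  "commands": [
    {"hand": 0,"translation": [0,0,-1],"angular": [0,0,0]},
    {"hand": 0,"translation": [0,0,-2],"angular": [0,0,0]},
    {"hand": 0,"translation": [0,0,-2],"angular": [0,0,0]}
  ]
}}

```text
t: 19.6
eef_pos: [0.4685, -0.2142, 0.0958]
tool_rot: [-0.001, 0.988, -0.155, 0.0]
contact_force: [-5.5, 5.3, 22.0]
gripper_width: 0.002
grasp_force: 11.2
```

Request:
{"method": "drive_tool", "body": {
  "commands": [
    {"hand": 0,"translation": [0,0,-1],"angular": [0,0,0]},
    {"hand": 0,"translation": [0,0,-1],"angular": [0,0,0]},
    {"hand": 0,"translation": [0,0,-1],"angular": [0,0,0]}
  ]
}}

```text
t: 19.98
eef_pos: [0.4685, -0.2143, 0.0956]
tool_rot: [-0.002, 0.988, -0.155, 0.0]
contact_force: [-8.5, 7.0, 32.9]
gripper_width: 0.0
grasp_force: 16.8
```

The force now rises sharply with no further travel, so the cover is on its hard stop. I'll ease off slightly, check, and hand in.

Request:
{"method": "drive_tool", "body": {
  "commands": [
    {"hand": 0,"translation": [0,0,0.5],"angular": [0,0,0]},
    {"hand": 0,"translation": [0,0,0.5],"angular": [0,0,0]},
    {"hand": 0,"translation": [0,0,0.5],"angular": [0,0,0]},
    {"hand": 0,"translation": [0,0,0.5],"angular": [0,0,0]}
  ]
}}

```text
t: 20.48
eef_pos: [0.4685, -0.2143, 0.0957]
tool_rot: [-0.001, 0.988, -0.155, 0.0]
contact_force: [-7.7, 6.1, 28.1]
gripper_width: 0.004
grasp_force: 14.1
```

```bash
python3 - <<'E'
from station import bot
o=bot.get_obs();print(o['eef_pos'],o['contact_force'])
if 18<o['contact_force'][2]<35: print(bot.hand_in())
E
```

```text
[ 0.46853974 -0.21425424  0.09574697] [-7.66629894  6.13660241 28.10304089]
the job is handed in; nothing more can be done
None
```

The fresh cartridge is home in both forks and let go, the fastener wing points fore and aft, and the cover is shut and still pressed with about 28 N; the job was handed in at about 20.5 s.

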